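# Latch the spray-gun case

## Robot

A 6-joint arm with a two-finger parallel gripper is mounted at the origin on the work surface. World frame = base frame: x ahead of the robot, y to its left, z up, the work surface at z = 0. Lengths are in m, angles in degrees, forces in N, time in s.
With the tool pointing down it reaches from about 0.325 to 0.775 m from the base axis. Payload 5.5 kg.
Tool frame: the origin (TCP) lies between the finger pads; the fingertips stand 8 mm ahead of it and the grasp point (between the pads) lies 11 mm behind it; z points along the fingers, y is the direction in which the jaws open and shut (so a half turn about z gives the same grasp; the last joint's range is limited). The gripper opens to 85 mm and grips with 20 to 120 N. Pads are 22 mm wide; open, the fingers measure 114 mm over their backs; the gripper's body (76 mm by 85 mm) begins 54 mm behind the grasp point. The pads swing forward as they close: fully open they stand 13 mm farther back than shut.
Start: joints at [-79.166, 5.22, 70.514, -0, 104.267, -3.249], TCP at [0.146, -0.582, 0.239] pointing down, gripper open.
Joint ranges: [-164.24, 164.24], [-49.07, 125.15], [9.68, 141.18], [-86.29, 266.29], [3.28, 154.24], [-151.56, 151.56]. Speed limits (degrees/s): [147.25, 147.25, 172.46, 180, 180, 180].

## Interface

Orientations are given as [roll, pitch, yaw] about the fixed x, y, z axes, in that order (R = Rz(yaw) Ry(pitch) Rx(roll)).
In Python, from plant import robot gives the robot as it stands. The module is installed in compiled form; this text tells all that it offers.
- The arm moves only by the tool apply_moves, never from a script. Its argument "increments" is text: rows parted by semicolons, each of 5 numbers parted by spaces: the shift along the tool's x, y, z in units of 30 mm (1.0 is 30 mm), then the turn about the tool's z in rad, then the opening in per cent of the stroke, from 0 (shut) to 100 (fully open). In form: dx dy dz twist grip; .... A call has 1 to 5 rows; each row is the pose to reach, as a shift and turn from the pose commanded when the call began, along the tool's axes at that moment; what a row does not reach only later rows make up. A row lasts 1/12 s, in which the tool goes at most 41.7 mm and 7.16 degrees, less where a joint would pass 70% of its speed; a pose out of reach is approached as far as the arm can. A call with a gripper value outside its range is refused whole. The fingers move at their own pace and stop on an object; the grip force is fixed at half the most. Time passes only in rows, so rows that repeat a pose let the fingers close. It gives the time, the measured TCP pose, the force and the opening at its end, in the units of the state.
- robot.sense(): the state, without advancing time (a new reading comes with each control period).
- robot.grab_frame(name): name is "scene" or "side" or "wrist"; returns a dict with "img" (384x512x3 uint8, red, green, blue), "fx", "fy", "cx", "cy" (pixels), "extrinsics" (4x4, takes a point from camera to world coordinates); the wrist camera has in their place "hand_eye" (4x4, takes a point from camera to tool coordinates, whose origin is the TCP and whose axes are the flange's). Camera axes: x right, y down, z forward; pixel columns grow to the right and rows downward; lengths in m; the calibration is good to about 2 mm. The wrist camera is an equidistant fisheye: a pixel r from the principal point sees the ray r / f radians off the axis. A picture is of the moment at which its call begins: read the wrist's pose just before it. There is no depth.
- robot.finish_job(): hands the job in, once; it reports no verdict.
The state is a dict: "t": time; "qpos": joint angles; "qd": joint speeds; "effort": joint torques, N m; "tcp_pos": TCP position; "tcp_rot": TCP orientation; "wrist_force": force on the tool from outside, world axes, zero at the start; "torque": the same for the moment, N m; "finger_gap": finger opening in m.
Only numpy, scipy, OpenCV 4.12 (cv2) and the standard library are available. Lean on these libraries where they do the work, as an engineer would, in place of code of your own. Each camera call takes 0.05 s, during which the arm holds its last target.

## Task

The spray-gun case stands on its hinges with its lid sprung slightly ajar. The wire loop of the draw latch on its top is thrown back: flip it over so that its crossbar drops behind the keeper hook on the lid, then throw the latch lever back over until it snaps flat and clamps the lid shut. Leave everything else on the bench where it is, including the sanding block lying on the case, and let go.

Things in the scene. Friction and masses are not known exactly. Their poses are not given: they have to be found in the camera images.
- case: Fixed grey transport case, 270 (its x) x 175 (its y) x 140 mm high, standing upright. Origin: centre of the underside, below the lever hinge. The lid is its +y part (y 30 to 90 mm), hinged at the bottom; the deep body its -y part. The steel draw latch is in the middle of the top; its parts all move in the case's y-z plane at x = 0. A carrying handle sits on the -x end.
- lever_hinge (a point): Hinge axis of the latch lever (along the case's x), fixed on the case at y 0, 22 mm above the case's top.
- lever_tip (a point): End of the lever, on its centre line, 75 mm from the lever hinge. The lever is a steel bar 24 mm wide (along case x) and 8 mm thick (its end is turned up slightly).
- loop_pivot (a point): Pivot of the wire loop on the lever, 24 mm from the lever hinge; it turns with the lever. Lever shut: 22.9 mm towards -y and 7.1 mm below the hinge.
- loop_bar (a point): Middle of the loop's crossbar (8 mm thick steel rod, 46 mm long, along case x), 82 mm from the loop pivot. Two side wires at x = +-23 mm join it to the pivot; between them the loop is open.
- keeper (a point): Seat of the crossbar's middle when latched: 14 mm above the case's top, 59 mm in case +y from the lever hinge (63 with the lid ajar); moves with the lid, axes as the case's. The keeper hook is a 30 mm wide upright post on the lever's side of it, with a lip reaching 2 mm past it, top 24 mm above the case. Behind, a base plate 6 mm thick reaches 29 mm beyond; the fallen bar rests on it.
- lever (a joint): Lever angle, rad: 0 = shut, flat, pointing to case -y; 1.57 = straight up; starts at 1.8 to 2.2, leaning to +y, where the loop can swing down clear of the hook; stops at 2.35. Friction (0.07 N m) keeps it where it is left. With the loop hooked, shutting takes up to about 10 N at 60 mm from the hinge; past dead centre (about 0.35) it snaps to 0.
- loop (a joint): Angle of the loop on the lever, rad: 0 = as when latched. Its slope above horizontal, rising towards case +y, is this value minus the lever angle (1.57 = upright). The loop (80 g) swings easily: it starts thrown back, leaning past upright to -y (slope 1.65 to 2.2), against a stop at 4.0. Pushed over upright to a slope under about 1.3, it falls by its own weight to +y, behind the hook.
- lid (a joint): Lid angle, rad: 0.03 = ajar, pushed there by the springy seal; about 0 = clamped shut by the latch.
- sanding_block_c (a point): Bystander: centre of a loose cork sanding block, 45 x 90 x 30 mm, lying on top of the case's body near its +x end.
- brush: Bystander: loose paint brush, 200 mm long, lying on the bench beside the case. Origin: underside, mid-length.
- tin: Bystander: loose closed tin, 80 mm across, 110 mm high, standing beside the lid. Origin: centre of its underside.
- solvent: Bystander: loose solvent bottle, 70 mm across, 160 mm high. Origin: centre of its underside.
- pot: Bystander: loose open aluminium cup, 90 mm across, 80 mm high. Origin: centre of its underside.
- offcut: Bystander: loose wood offcut, 160 x 70 x 20 mm, lying flat. Origin: centre of its underside.

How it is judged:
By the outcome, as a careful person would: the job done as asked, in the order asked, and still so for the second after the job is handed in, with the robot touching nothing.
It also fails if it takes over 45 s, if anything falls off the work surface, if the arm or the gripper's body presses on something with over 40 N, if the wrist force passes 120 N, or if a joint passes its speed limit or range.

## Working session

There is one attempt and no reset: what is moved stays moved. The work goes in short steps, Python scripts to look and compute and a tool call to move; the robot and the scene stay as the last step left them, time stands still between calls to the robot, and variables do not carry over. Pictures are saved under pics/ and viewed, and the job is handed in when it is done.

Besides the shell and the picture viewer there is one more tool, called after "Call:" in YAML: its name, and indented under it one key for each argument. apply_moves: Moves the arm, as the interface text tells. Its arguments: {"type":"object","properties":{"increments":{"type":"string"}},"required":["increments"]}

```bash
mkdir -p pics
cat > h.py <<'E'
import numpy as np,cv2
from plant import robot
from scipy.spatial.transform import Rotation as R
def save(n,f): cv2.imwrite('pics/'+f+'.png',cv2.cvtColor(robot_f(n,f)['img'],cv2.COLOR_RGB2BGR))
def robot_f(n,f):
    d=robot.grab_frame(n); np.savez('pics/'+f+'.npz',**d); return d
def ray(d,u,v):
    T=d['extrinsics'];r=T[:3,:3]@np.array([(u-d['cx'])/d['fx'],(v-d['cy'])/d['fy'],1]);return T[:3,3],r/np.linalg.norm(r)
def onz(d,u,v,z):
    o,r=ray(d,u,v);return o+r*(z-o[2])/r[2]
def tri(d1,p1,d2,p2):
    o1,r1=ray(d1,*p1);o2,r2=ray(d2,*p2)
    A=np.stack([r1,-r2],1);s=np.linalg.lstsq(A,o2-o1,rcond=None)[0]
    a=o1+s[0]*r1;b=o2+s[1]*r2;return (a+b)/2,np.linalg.norm(a-b)
def proj(d,P):
    T=np.linalg.inv(d['extrinsics']);p=T[:3,:3]@P+T[:3,3];return d['fx']*p[0]/p[2]+d['cx'],d['fy']*p[1]/p[2]+d['cy']
E
python3 - <<'E'
from h import *
s=robot.sense();print(s)
for n in ['scene','side','wrist']: save(n,n+'0')
for n in ['scene','side']:
    d=np.load(f'pics/{n}0.npz');print(n,d['fx'],d['cx'],d['cy'],d['extrinsics'].round(3))
print(np.load('pics/wrist0.npz')['hand_eye'])
E
```

```text
{'t': 0.0, 'qpos': array([-7.91631955e+01,  5.26291045e+00,  7.05847079e+01,  6.60185685e-04,
        1.04268535e+02, -3.24802949e+00]), 'qd': array([ 0.0022456 ,  0.00012183, -0.04701152,  0.01248206,  0.03637837,
       -0.00893056]), 'effort': array([ 2.57038128e-04, -4.58735669e+01, -4.18018091e+01, -1.67699250e-04,
        1.16313837e-02,  5.70868878e-06]), 'tcp_pos': array([ 0.14596848, -0.58167305,  0.23812507]), 'tcp_rot': array([-1.79884070e+02, -7.22017190e-03,  1.40849888e+01]), 'wrist_force': array([0.32602072, 0.41919934, 0.69991525]), 'torque': array([-0.08107959, -0.04881746, -0.00561836]), 'finger_gap': 0.08541312091324878}
scene 357.86975339982166 263.8800505623649 190.40941164949413 [[-0.196  0.675 -0.711  1.241]
 [ 0.981  0.123 -0.153  0.184]
 [-0.016 -0.727 -0.686  0.76 ]
 [ 0.     0.     0.     1.   ]]
side 460.6002423343293 256.4714352231124 191.51095167138527 [[ 0.813  0.354 -0.463  1.127]
 [ 0.582 -0.519  0.626 -0.71 ]
 [-0.018 -0.778 -0.628  0.853]
 [ 0.     0.     0.     1.   ]]
[[-7.43984306e-04 -9.61890199e-01 -2.73434988e-01  7.00889154e-02]
 [ 9.99999058e-01 -1.03107487e-03  9.06238095e-04  8.81326313e-04]
 [-1.15363348e-03 -2.73434056e-01  9.61890059e-01 -1.34467772e-01]
 [ 0.00000000e+00  0.00000000e+00  0.00000000e+00  1.00000000e+00]]
```

View pics/scene0.png

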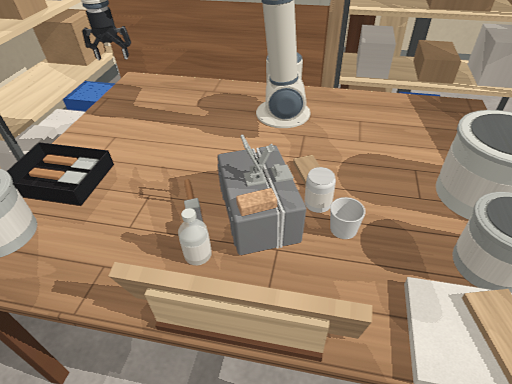

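View pics/side0.png

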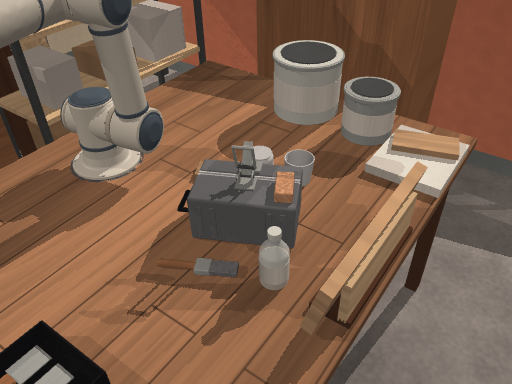

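View pics/wrist0.png

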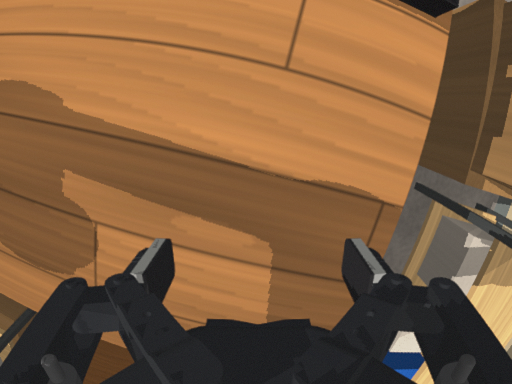

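The case is at about (260,195) in the scene view and (247,200) in the side view, with the lever and loop up. I'll zoom in on both.

Run:
```python
import cv2
a=cv2.imread('pics/scene0.png')[125:260,170:370];cv2.imwrite('pics/s0z.png',cv2.resize(a,(800,540),interpolation=cv2.INTER_CUBIC))
a=cv2.imread('pics/side0.png')[130:250,170:330];cv2.imwrite('pics/d0z.png',cv2.resize(a,(800,600),interpolation=cv2.INTER_CUBIC))
```

```text
(no output)
```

View pics/s0z.png

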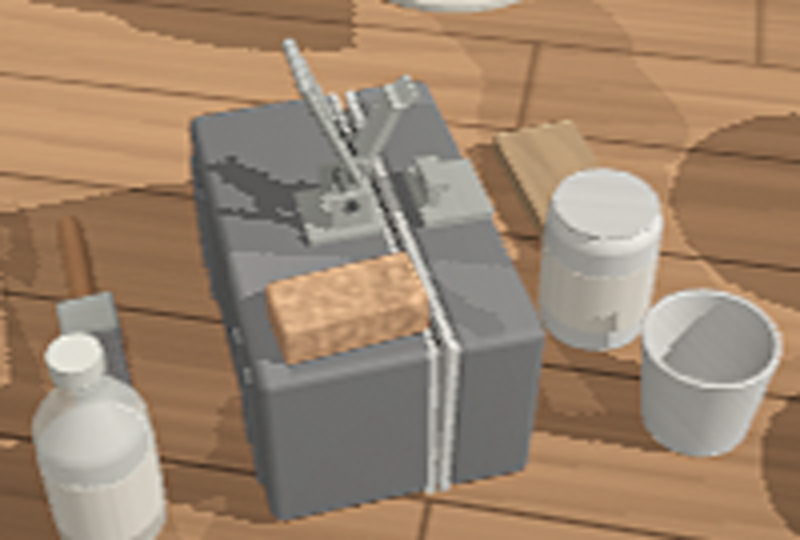

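View pics/d0z.png

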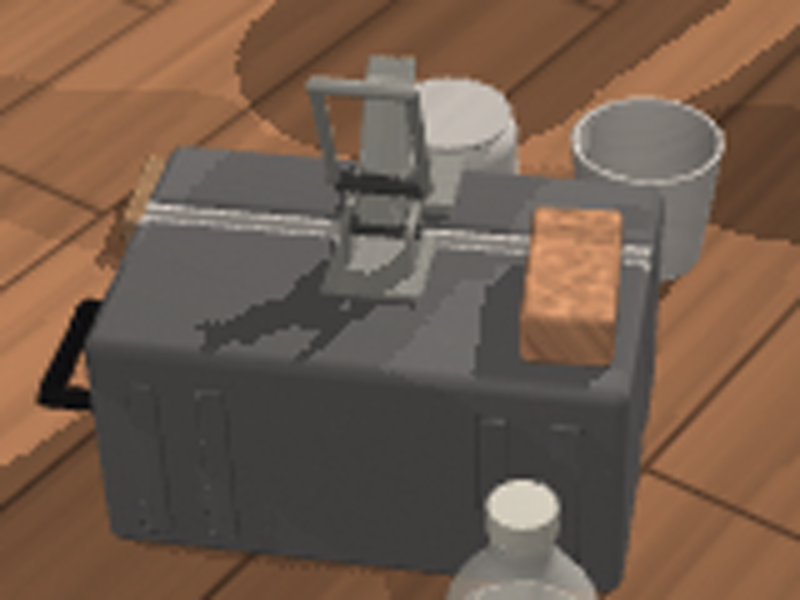

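Run:
```python
from h import *
a=np.load('pics/scene0.npz');b=np.load('pics/side0.npz')
Z=lambda p:(p[0]/4+170-.4,p[1]/4+125-.4); Y=lambda p:(p[0]/5+170-.4,p[1]/5+130-.4)
pts=dict(pp=((543,335),(660,192)),mm=((192,120),(92,345)),pm=((258,385),(625,392)),mp=((425,85),(178,150)),
 tip=((405,90),(392,60)),barfar=((290,42),(310,85)),barnear=((308,88),(418,92)),
 blk1=((268,285),(537,210)),blk2=((408,256),(620,212)),blk3=((428,300),(612,328)),blk=((285,330),(525,325)),
 kcor=((492,212),(460,170)))
W={}
for k,(p,q) in pts.items():
    P,e=tri(a,Z(p),b,Y(q));W[k]=P;print(k,P.round(4),round(e,4))
for k in ['pp','mm','pm','mp']: print(k,onz(a,*Z(pts[k][0]),.14).round(4),onz(b,*Y(pts[k][1]),.14).round(4))
```

```text
pp [0.6371 0.1552 0.1332] 0.0022
mm [ 0.4766 -0.1131  0.1374] 0.0032
pm [ 0.7134 -0.0016  0.1415] 0.0001
mp [0.3993 0.0414 0.1327] 0.0019
tip [0.5405 0.0532 0.234 ] 0.0007
barfar [ 0.545  -0.0173  0.2616] 0.0034
barnear [0.5911 0.0048 0.2631] 0.0041
blk1 [0.6717 0.0031 0.208 ] 0.0368
blk2 [0.6562 0.0728 0.1893] 0.022
blk3 [0.6432 0.0775 0.1231] 0.0504
blk [0.6588 0.0035 0.1443] 0.0167
kcor [0.5386 0.1097 0.1371] 0.0062
pp [0.6422 0.1556 0.14  ] [0.6431 0.1459 0.14  ]
mm [ 0.4773 -0.1122  0.14  ] [ 0.4811 -0.1165  0.14  ]
pm [ 0.712 -0.002  0.14 ] [ 7.126e-01 -2.000e-04  1.400e-01]
mp [0.4075 0.0431 0.14  ] [0.4079 0.0329 0.14  ]
```

```bash
cat >> h.py <<'E'
H=np.array([.558,.015,.162]);c=np.radians(25.5);EX=np.array([np.cos(c),np.sin(c),0]);EY=np.array([-np.sin(c),np.cos(c),0])
def cw(x,y,z): return H+EX*x+EY*y+np.array([0,0,z])  # mm-free, metres rel hinge
def st():
    s=robot.sense();p=s['tcp_pos']-H;print('t',s['t'],'case xyz',(np.array([p@EX,p@EY,p[2]])*1000).round(1),'rot',s['tcp_rot'].round(2),'F',s['wrist_force'].round(2),'gap',round(s['finger_gap'],4));return s
def go(x,y,z,yaw=25.5):
    s=st();r=R.from_euler('xyz',s['tcp_rot'],degrees=True);d=r.inv().apply(cw(x,y,z)-s['tcp_pos'])
    dy=(yaw-s['tcp_rot'][2]+180)%360-180
    print('units',(d/.03).round(2),'twist',round(-np.radians(dy),3),'mm',np.linalg.norm(d)*1000)
E
python3 -c "
from h import *
go(0,-.065,.125)"
```

```text
t 0.15 case xyz [-628.8 -361.2   76.4] rot [-1.7991e+02 -1.0000e-02  1.4080e+01] F [ 0.27 -0.11 -0.15] gap 0.0854
units [ 18.59 -13.83  -1.6 ] twist -0.199 mm 696.8077673424483
```

Call:
apply_moves:
  increments: "1 -0.7 -0.4 -0.1 0; 2 -1.5 -0.8 -0.2 0; 3 -2.2 -1.2 -0.2 0; 4 -3 -1.6 -0.2 0; 5 -3.7 -1.6 -0.2 0"

```text
t: 0.57
tcp_pos: [0.2653, -0.4366, 0.29]
tcp_rot: [179.8, -0.0, 25.5]
wrist_force: [1.4, 0.3, 1.1]
finger_gap: 0.0259
```

```bash
python3 -c "
from h import *
go(0,-.065,.125)"
```

```text
t 0.5667 case xyz [-458.6 -281.6  128. ] rot [ 1.7979e+02 -1.0000e-02  2.5510e+01] F [1.38 0.31 1.09] gap 0.0259
units [15.29 -7.22  0.08] twist 0.0 mm 507.1833404789935
```

Call:
apply_moves:
  increments: "1.2 -0.6 0 0 0; 2.4 -1.2 0 0 0; 3.6 -1.8 0 0 0; 4.8 -2.4 0 0 0; 6 -3 0 0 0"

```text
t: 0.98
tcp_pos: [0.3888, -0.2772, 0.2871]
tcp_rot: [-180.0, 0.0, 25.5]
wrist_force: [0.7, 0.2, -0.4]
finger_gap: 0.0001
```

```bash
python3 -c "
from h import *
go(0,-.065,.125)"
```

```text
t 0.9833 case xyz [-278.6 -190.9  125.1] rot [-180.      0.     25.52] F [ 0.7   0.17 -0.39] gap 0.0001
units [ 9.29 -4.19  0.  ] twist 0.0 mm 305.6792523942259
```

Call:
apply_moves:
  increments: "1.2 -0.5 0 0 0; 2.4 -1 0 0 0; 3.6 -1.5 0 0 0; 4.8 -2 0 0 0; 6 -2.5 0 0 0"

```text
t: 1.4
tcp_pos: [0.519, -0.1319, 0.2871]
tcp_rot: [-180.0, 0.0, 25.6]
wrist_force: [1.0, -0.5, 0.5]
finger_gap: 0.0001
```

Call:
apply_moves:
  increments: "0.9 -0.4 0 0 0; 1.8 -0.8 0 0 0; 2.7 -1.2 0 0 0; 3.3 -1.6 0 0 0; 3.3 -1.6 0 0 0"

```text
t: 1.82
tcp_pos: [0.5882, -0.0442, 0.2857]
tcp_rot: [-179.9, 0.0, 25.8]
wrist_force: [-0.1, -0.0, -0.9]
finger_gap: -0.0001
```

Run:
```python
from h import *
go(0,-.065,.093)
for n in ['scene','side','wrist']: save(n,n+'1')
a=cv2.imread('pics/scene1.png')[95:245,170:370];a=cv2.resize(a,(800,600),interpolation=cv2.INTER_CUBIC)
b=cv2.imread('pics/side1.png')[80:230,150:350];b=cv2.resize(b,(800,600),interpolation=cv2.INTER_CUBIC)
cv2.imwrite('pics/s1z.png',a);cv2.imwrite('pics/d1z.png',b)
```

```text
t 1.8167 case xyz [  1.8 -66.4 123.7] rot [-1.7987e+02  4.0000e-02  2.5790e+01] F [-0.12 -0.04 -0.92] gap -0.0001
units [-0.06 -0.04  1.02] twist 0.005 mm 30.82101550803855
```

View pics/s1z.png

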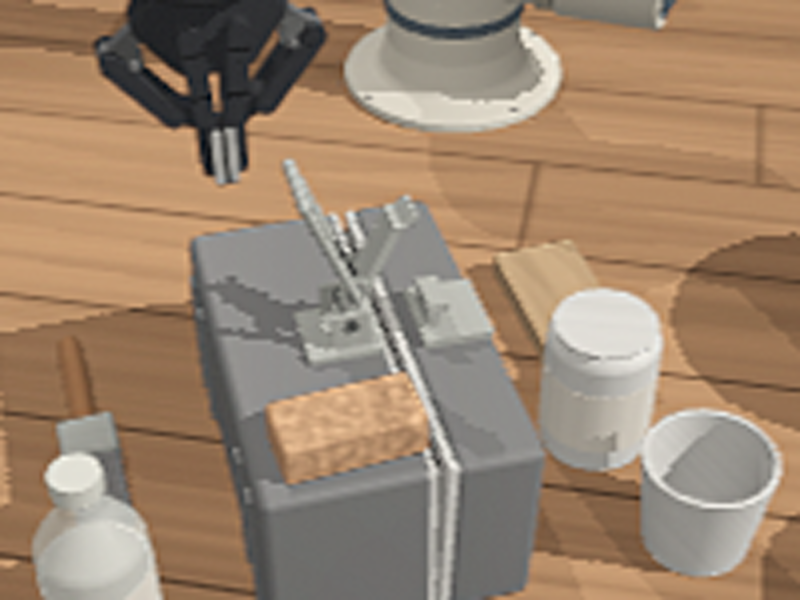

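View pics/d1z.png

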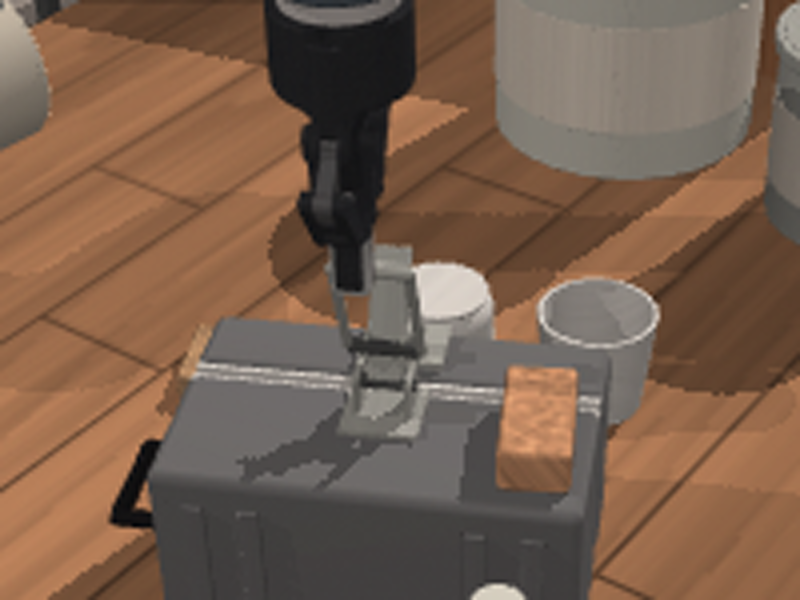

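View pics/wrist1.png

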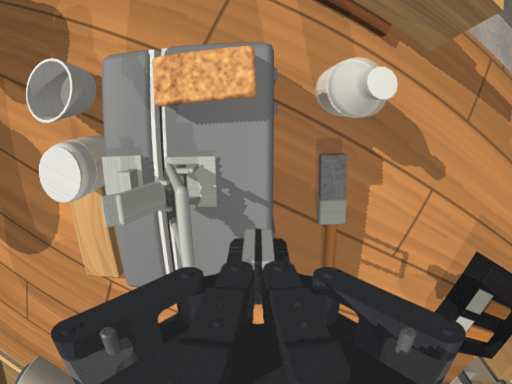

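```bash
cat >> h.py <<'E'
def wray(d,s,u,v):
    x=(u-d['cx'])/d['fx'];y=(v-d['cy'])/d['fy'];r=np.hypot(x,y);k=np.sin(r)/r if r>1e-9 else 1
    v=np.array([x*k,y*k,np.cos(r)]);he=d['hand_eye'];Rt=R.from_euler('xyz',s['tcp_rot'],degrees=True).as_matrix()
    return s['tcp_pos']+Rt@he[:3,3],Rt@he[:3,:3]@v
def won(d,s,u,v,z):
    o,r=wray(d,s,u,v);P=o+r*(z-o[2])/r[2];p=P-H;return (np.array([p@EX,p@EY,p[2]])*1000).round(1)
E
python3 - <<'E'
from h import *
a=np.load('pics/scene1.npz');b=np.load('pics/side1.npz');w=np.load('pics/wrist1.npz');s=st()
for n,P in dict(ftip=s['tcp_pos']-[0,0,.008],bar=cw(0,-.023,.1003),ltip=cw(0,.038,.065)).items():
    p=proj(a,P);q=proj(b,P);print(n,(p[0]-170)*4,(p[1]-95)*4,(q[0]-150)*4,(q[1]-80)*4)
for uv,z in [((172,168),.262),((187,262),.262),((104,225),.23),((104,198),.23),((197,207),.14),((217,207),.14),((217,156),.14),((103,157),.146),((141,157),.146),((272,45),.14),((105,55),.14),((150,48),.14)]: print(uv,won(w,s,*uv,z))
img=cv2.imread('pics/wrist1.png')[140:290,80:300];cv2.imwrite('pics/w1z.png',cv2.resize(img,(792,540),interpolation=cv2.INTER_CUBIC))
E
```

```text
t 1.9667 case xyz [ -1.4 -69.2 124.9] rot [-1.800e+02  6.000e-02  2.555e+01] F [0.14 0.1  0.54] gap -0.0002
ftip 217.450923651082 173.63285319240106 348.33328046716997 285.9545678373827
bar 297.2793695265434 186.0044558140728 368.4412710505562 265.86588233826546
ltip 396.97659539545884 217.47788762536607 390.2861709667851 259.8974997754767
(172, 168) [ 37.4 -22.2 100. ]
(187, 262) [-21.8 -26.3 100. ]
(104, 225) [-11.9  47.4  68. ]
(104, 198) [ 9.8 43.5 68. ]
(197, 207) [-27.   -8.9 -22. ]
(217, 207) [-26.9 -29.4 -22. ]
(217, 156) [ 24.7 -31.2 -22. ]
(103, 157) [ 27.9  88.5 -16. ]
(141, 157) [ 26.3  44.6 -16. ]
(272, 45) [131.  -83.6 -22. ]
(105, 55) [133.6  84.9 -22. ]
(150, 48) [134.2  34.2 -22. ]
```

View pics/w1z.png

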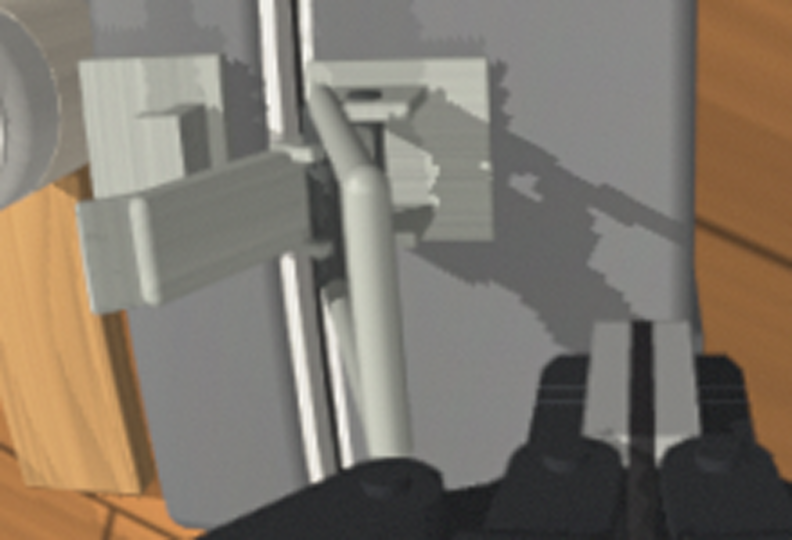

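Call:
apply_moves:
  increments: "0 0 0.6 0 0; 0 0 1.06 0 0; 0 -0.4 1.06 0 0; 0 -0.7 1.06 0 0; 0 -0.9 1.06 0 0"

```text
t: 2.38
tcp_pos: [0.5744, -0.0228, 0.2568]
tcp_rot: [180.0, -0.1, 25.5]
wrist_force: [0.5, -1.0, 0.3]
finger_gap: 0.0002
```

Call:
apply_moves:
  increments: "0 -0.2 0 0 0; 0 -0.4 0 0 0; 0 -0.6 0 0 0; 0 -0.8 0 0 0; 0 -1 0 0 0"

```text
t: 2.8
tcp_pos: [0.562, 0.0043, 0.2557]
tcp_rot: [180.0, -0.0, 25.5]
wrist_force: [0.2, 0.6, 0.1]
finger_gap: 0.0001
```

```bash
cat > look.py <<'E'
import sys
from h import *
k=sys.argv[1];s=st()
for n in sys.argv[2:]:
    save(n,n+k);im=cv2.imread(f'pics/{n}{k}.png')
    im={'scene':im[95:245,170:370],'side':im[80:230,150:350],'wrist':im[100:310,60:340]}[n]
    cv2.imwrite(f'pics/{n}{k}z.png',cv2.resize(im,(800,600),interpolation=cv2.INTER_CUBIC))
E
python3 look.py 2 scene side
```

```text
t 2.8 case xyz [ -1.  -11.4  93.7] rot [ 1.7999e+02 -2.0000e-02  2.5550e+01] F [0.23 0.59 0.11] gap 0.0001
```

View pics/scene2z.png

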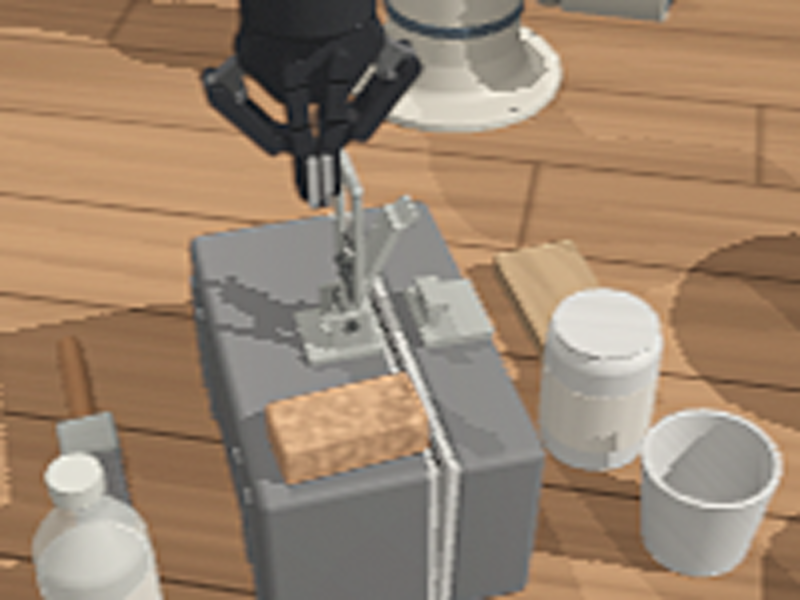

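The scene view shows the fingertips at zoom (322,200) pushing the bar at about (350,170). The loop is near upright and the lever hasn't moved, so I'll keep going.

Call:
apply_moves:
  increments: "0 -0.2 0 0 0; 0 -0.4 0 0 0; 0 -0.55 0 0 0; 0 -0.7 0 0 0; 0 -0.7 0 0 0"

```text
t: 3.32
tcp_pos: [0.5529, 0.0235, 0.2556]
tcp_rot: [-180.0, -0.0, 25.6]
wrist_force: [0.1, -0.2, -0.4]
finger_gap: 0.0001
```

```bash
python3 look.py 3 scene side
```

```text
t 3.3167 case xyz [-1.   9.9 93.6] rot [-1.7998e+02 -1.0000e-02  2.5590e+01] F [ 0.1  -0.18 -0.43] gap 0.0001
```

View pics/scene3z.png

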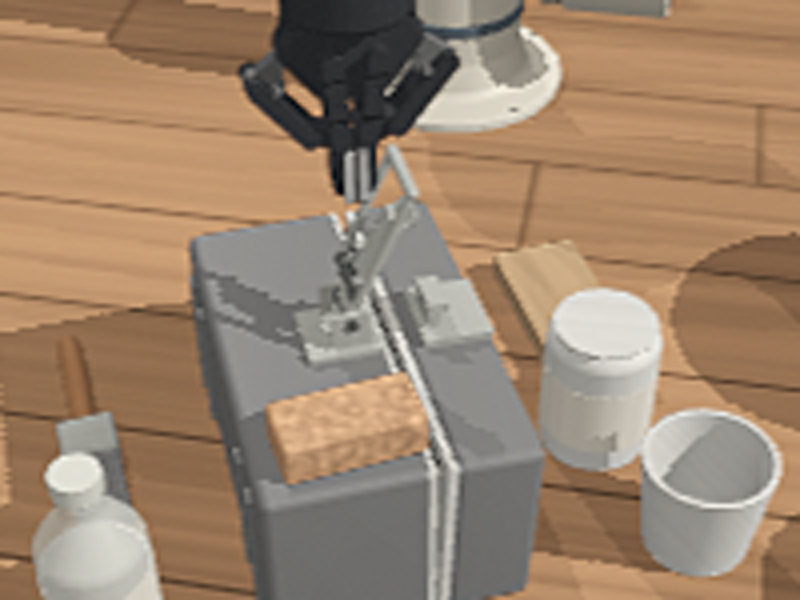

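The loop has left the finger and is swinging to +y. I'll lift and look.

Call:
apply_moves:
  increments: "0 0 -0.3 0 0; 0 0 -0.8 0 0; 0 0 -1.2 0 0; 0 0 -1.2 0 0; 0 0 -1.2 0 0"

```text
t: 3.83
tcp_pos: [0.5536, 0.0224, 0.2927]
tcp_rot: [179.9, -0.1, 25.5]
wrist_force: [0.3, -0.4, -0.7]
finger_gap: 0.0001
```

```bash
python3 look.py 4 scene side wrist
```

```text
t 3.8333 case xyz [ -0.8   8.6 130.7] rot [ 1.7994e+02 -1.1000e-01  2.5520e+01] F [ 0.32 -0.41 -0.68] gap 0.0001
```

View pics/scene4z.png

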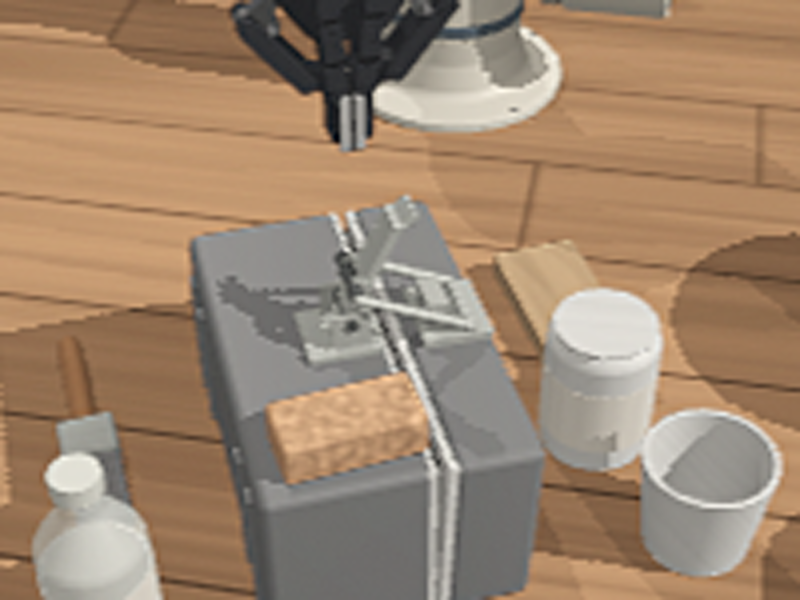

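View pics/wrist4z.png

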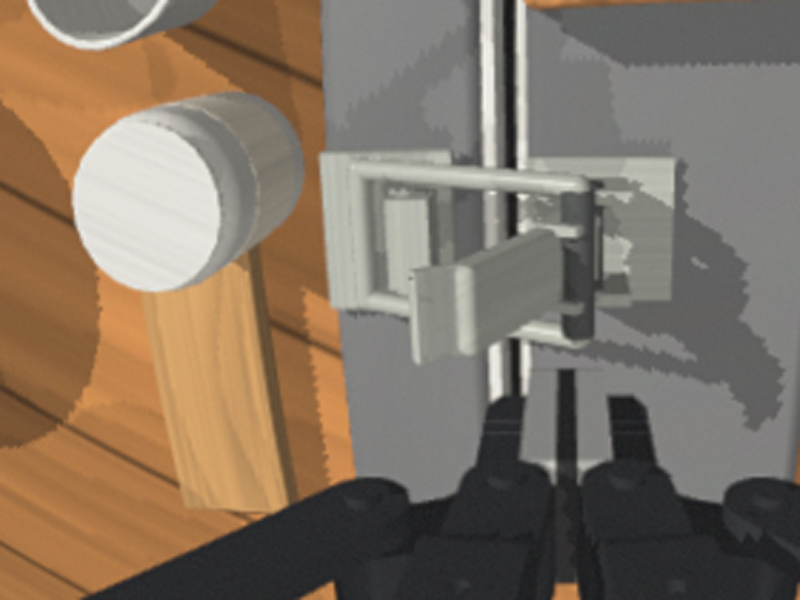

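The loop has dropped over the keeper post, with the bar behind the hook (wrist zoom col 362; the post is at 405). Next, I'll go to the +y side of the lever.

Call:
apply_moves:
  increments: "0 -1.2 0 0 0; 0 -2.4 0 0 0; 0 -2.4 1.2 0 0; 0 -2.4 2.4 0 0; 0 -2.4 2.6 0 0"

```text
t: 4.4
tcp_pos: [0.5191, 0.0879, 0.2053]
tcp_rot: [-179.8, 0.6, 25.6]
wrist_force: [-0.4, -0.1, -2.2]
finger_gap: -0.0001
```

```bash
python3 look.py 5 scene side wrist; python3 -c "
from h import *
go(0,.055,.053)"
```

```text
t 4.4 case xyz [-3.7 82.6 43.3] rot [-179.77    0.64   25.61] F [-0.42 -0.12 -2.18] gap -0.0001
t 4.55 case xyz [-1.5 80.9 51.5] rot [-1.7997e+02  8.0000e-02  2.5520e+01] F [0.59 0.17 1.25] gap 0.0001
units [ 0.05  0.86 -0.05] twist 0.0 mm 25.961728027394606
```

View pics/scene5z.png

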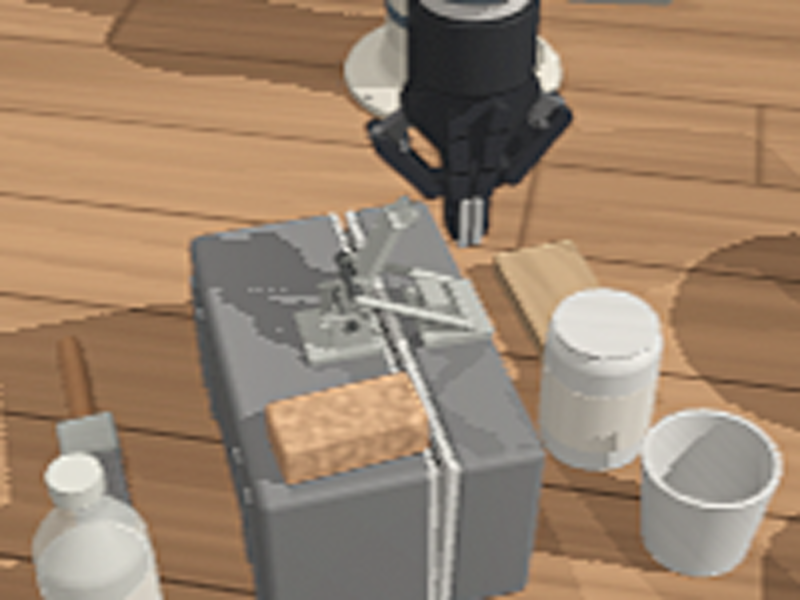

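View pics/wrist5z.png

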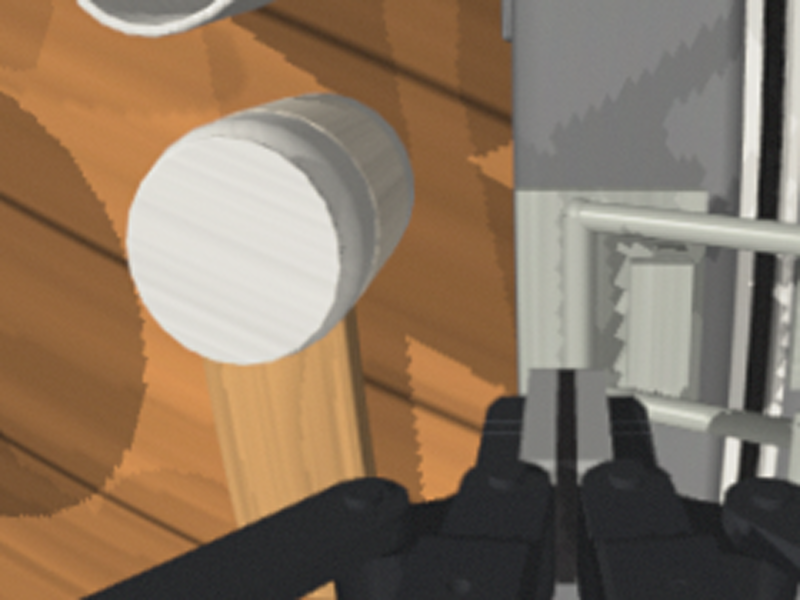

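Call:
apply_moves:
  increments: "0 0.35 0 0 0; 0 0.7 0 0 0; 0 1 -0.1 0 0; 0 1.3 -0.2 0 0; 0 1.5 -0.3 0 0"

```text
t: 4.97
tcp_pos: [0.5424, 0.0456, 0.2238]
tcp_rot: [180.0, -0.1, 25.5]
wrist_force: [-0.1, 1.0, -0.3]
finger_gap: -0.0001
```

```bash
python3 look.py 6 scene wrist
```

```text
t 4.9667 case xyz [-0.9 34.3 61.8] rot [ 1.7997e+02 -9.0000e-02  2.5470e+01] F [-0.11  1.04 -0.32] gap -0.0001
```

View pics/scene6z.png

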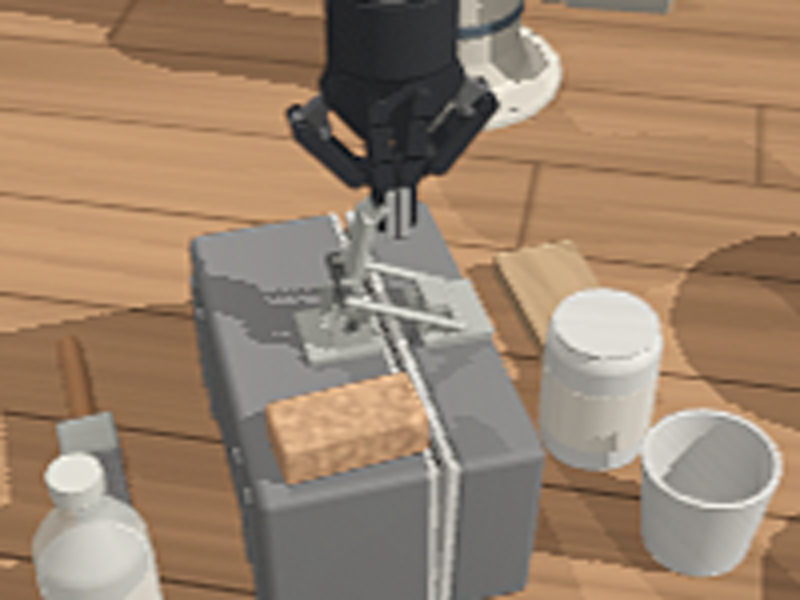

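View pics/wrist6z.png

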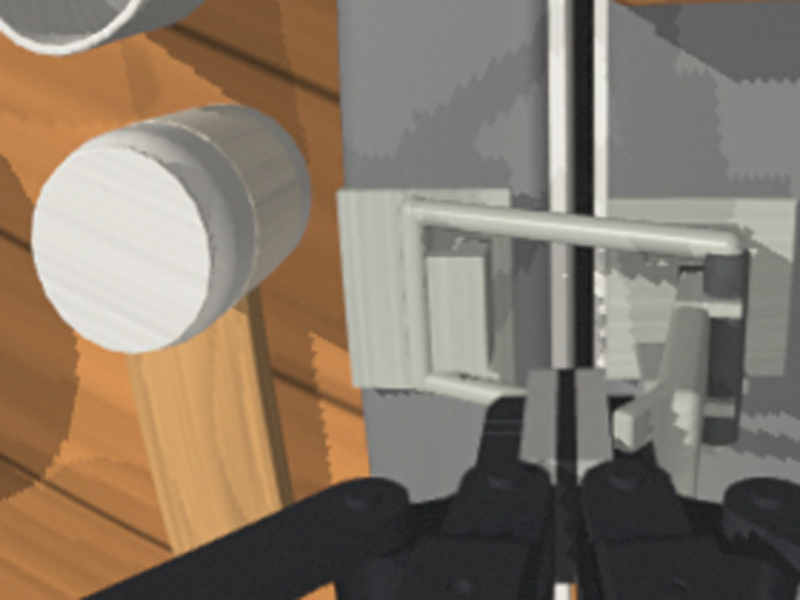

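Call:
apply_moves:
  increments: "0 0.3 0 0 0; 0 0.65 0 0 0; 0 1 0 0 0; 0 1.35 0 0 0; 0 1.6 0.05 0 0"

```text
t: 5.48
tcp_pos: [0.5622, 0.0032, 0.2203]
tcp_rot: [-179.9, 0.1, 25.6]
wrist_force: [-1.7, 4.9, -0.7]
finger_gap: -0.0002
```

```bash
python3 look.py 7 scene wrist
```

```text
t 5.4833 case xyz [ -1.3 -12.5  58.3] rot [-1.7989e+02  6.0000e-02  2.5560e+01] F [-1.69  4.94 -0.67] gap -0.0002
```

View pics/scene7z.png

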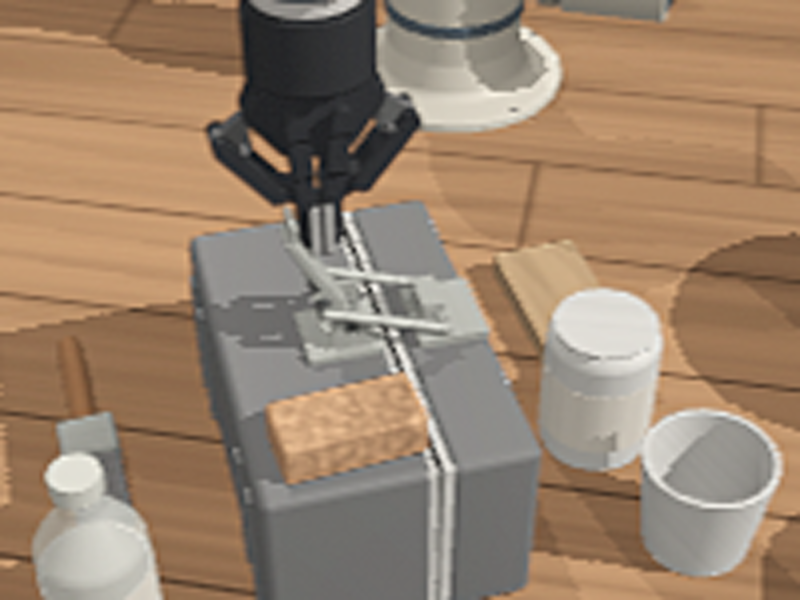

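View pics/wrist7z.png

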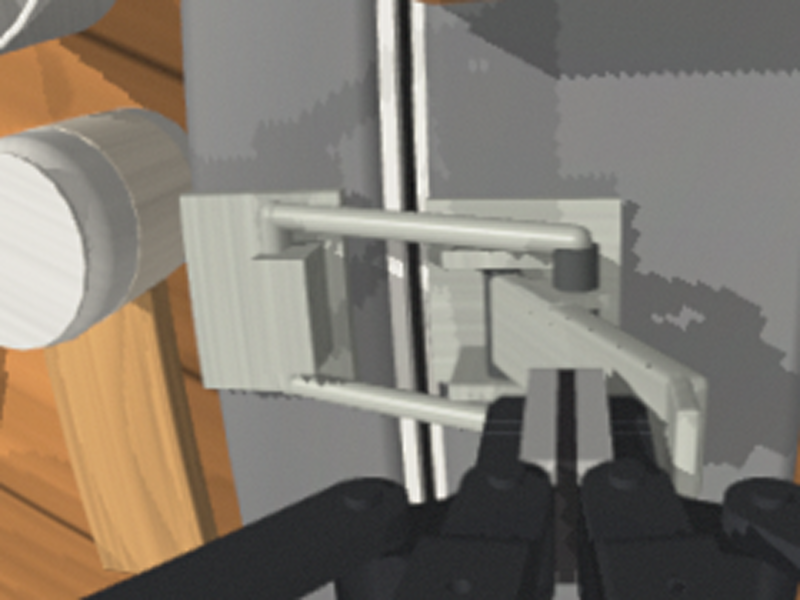

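Call:
apply_moves:
  increments: "0 0.3 0.1 0 0; 0 0.53 0.3 0 0; 0 0.73 0.5 0 0; 0 0.87 0.68 0 0; 0 0.97 0.85 0 0"

```text
t: 6.0
tcp_pos: [0.5751, -0.0235, 0.1947]
tcp_rot: [179.9, 0.0, 25.5]
wrist_force: [0.5, -0.1, 0.3]
finger_gap: 0.0003
```

```bash
python3 look.py 8 scene wrist
```

```text
t 6.0 case xyz [ -1.2 -42.1  32.7] rot [1.7994e+02 1.0000e-02 2.5490e+01] F [ 0.51 -0.12  0.3 ] gap 0.0003
```

View pics/scene8z.png

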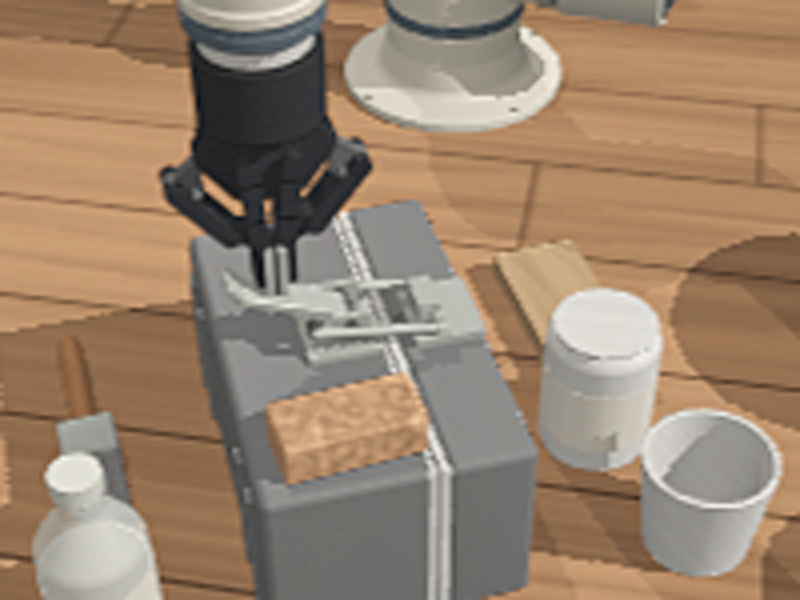

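View pics/wrist8z.png

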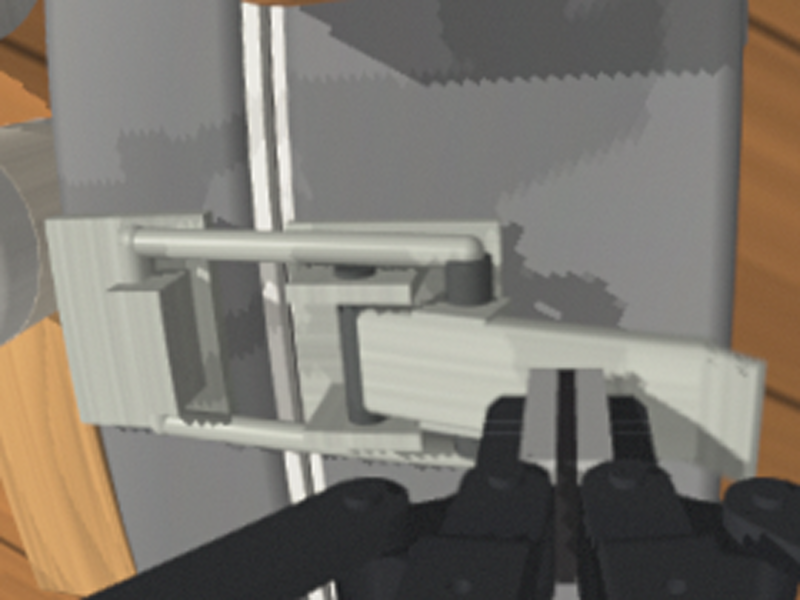

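Call:
apply_moves:
  increments: "0 0 0 0 0; 0 0.1 0.2 0 0; 0 0.15 0.4 0 0; 0 0.15 0.55 0 0; 0 0.15 0.55 0 0"

```text
t: 6.52
tcp_pos: [0.5761, -0.0266, 0.1771]
tcp_rot: [-179.9, 0.1, 25.5]
wrist_force: [0.5, -0.3, -0.3]
finger_gap: -0.0003
```

Call:
apply_moves:
  increments: "0 0 -0.6 0 0; 0 0 -1.5 0 0; 0 0 -2.5 0 0; 0 0.8 -3.5 0 0; 0 0.8 -3.5 0 0"

```text
t: 6.93
tcp_pos: [0.5889, -0.0506, 0.2915]
tcp_rot: [179.6, -0.5, 25.5]
wrist_force: [1.1, 0.1, 1.5]
finger_gap: -0.0001
```

```bash
python3 look.py 9 scene side wrist;python3 - <<'E'
import cv2;cv2.imwrite('pics/all9.png',cv2.imread('pics/scene9.png'))
E
```

```text
t 6.9333 case xyz [ -0.3 -72.5 129.5] rot [179.57  -0.49  25.46] F [1.13 0.06 1.5 ] gap -0.0001
```

View pics/scene9z.png

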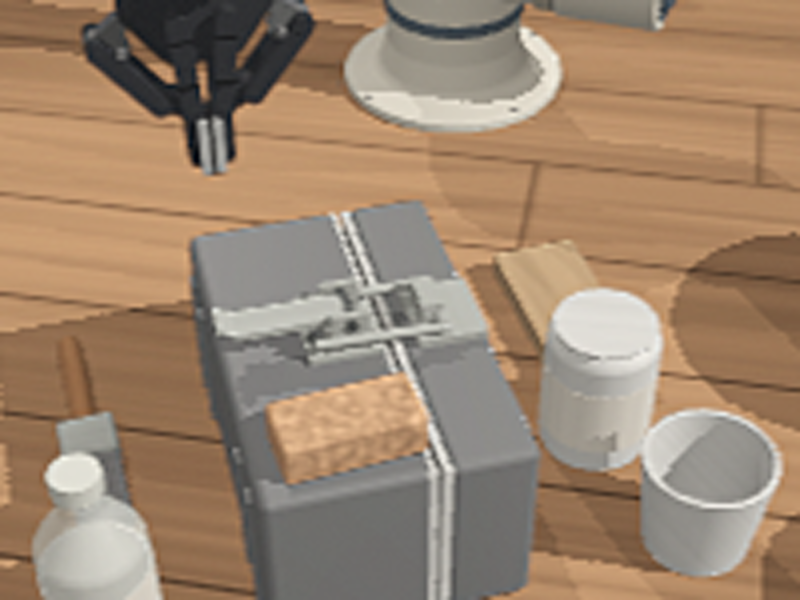

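View pics/side9z.png

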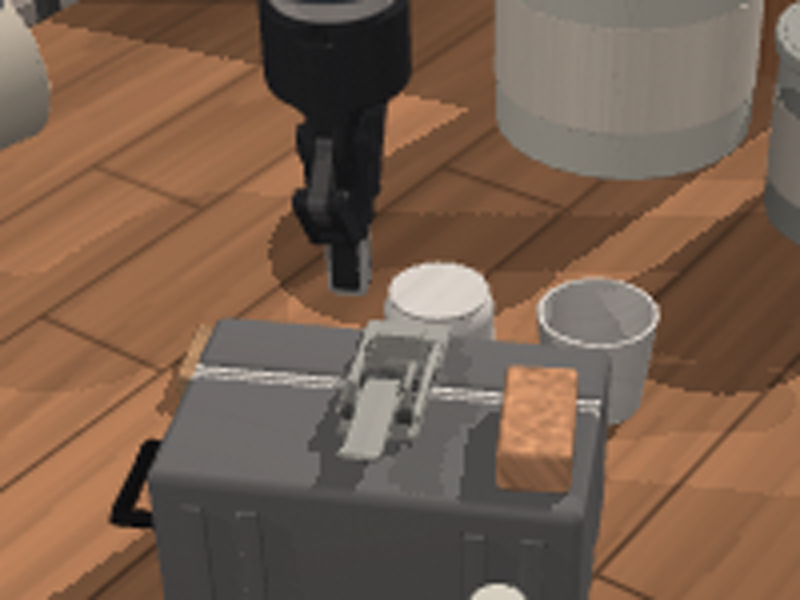

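View pics/wrist9.png

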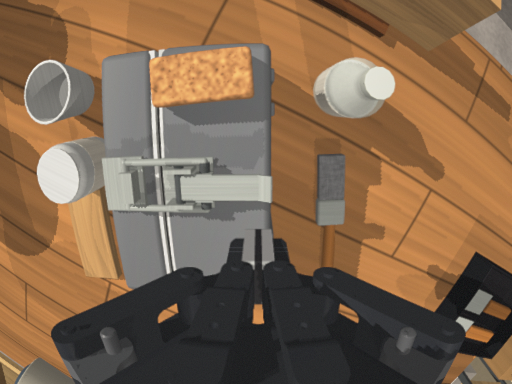

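Run:
```python
from h import *
a=np.load('pics/scene9.npz');b=np.load('pics/side9.npz')
Z=lambda p:(p[0]/4+170-.4,p[1]/4+95-.4); Y=lambda p:(p[0]/4+150-.4,p[1]/4+80-.4)
for p,q in [((222,338),(379,458)),((215,310),(341,453))]:
    P,e=tri(a,Z(p),b,Y(q));P=P-H;print((np.array([P@EX,P@EY,P[2]])*1000).round(1),e)
def blk(i):
    o=[]
    for n in('scene','side'):
        d=np.load(f'pics/{n}{i}.npz')['img'];h=cv2.cvtColor(d,cv2.COLOR_RGB2HSV);m=(h[...,1]>115)&(h[...,2]>150)
        r=m[165:230,225:290] if n=='scene' else m[155:210,255:305];y,x=np.nonzero(r);o+=[round(x.mean(),2),round(y.mean(),2),len(x)]
    return o
print(blk(1),blk(9))
d0=np.load('pics/scene0.npz')['img'].astype(int);d1=np.load('pics/scene9.npz')['img'].astype(int)
m=(abs(d0-d1).sum(2)>60);y,x=np.nonzero(m[150:,:]);print(len(x),x.min(),x.max(),y.max()+150)
st()
print(robot.finish_job())
```

```text
[ 13.2 -80.2   5.4] 0.00045607117973710823
[ -9.9 -80.8   8.1] 0.0026959615980081493
[np.float64(6.59), np.float64(54.59), 29, np.float64(30.86), np.float64(26.45), 546] [np.float64(16.32), np.float64(46.15), 34, np.float64(30.88), np.float64(26.39), 550]
2289 2 470 363
t 7.0833 case xyz [ -1.  -69.6 121.7] rot [-179.98    0.     25.53] F [ 0.39  0.03 -0.52] gap 0.0001
the job is handed in; nothing more can be done
None
```

The latch is shut and the job is handed in at about 7.1 s. I pushed the wire loop over with closed fingertips, and it fell behind the keeper hook. I then pushed the lever from its +y side, round and down, until it snapped flat.

**Last checks:**
- **Lever:** the corners of its end measure 5–8 mm above hinge height at about y −80 mm. That fits a flat lever with a turned-up end.
- **Loop:** the last clear pictures show the crossbar hooked under the keeper lip.
- **Lid:** the seal gap looks narrower in the pictures. I did not measure the lid angle.
- **Forces:** the highest wrist force I read, at the end of a move, was about 5 N. At the end the gripper was about 11 cm above the shut latch, touching nothing.
- **Sanding block:** in the side view its centre moved less than 0.1 pixel.
- **Other objects:** the tin, pot, offcut, bottle and brush look unmoved in the pictures; I did not measure them.

**Checks that did not work:**
- **Sanding block colour mask (scene view):** it caught only about 30 pixels, so it says nothing about the block.
- **Whole-picture comparison (scene view):** it showed 2,289 changed pixels across most of the picture. I had not limited it to the objects, so I cannot tell which changes come from the arm, its shadows and the latch.

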